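Unfasten the swing bolt of the leak-test pot

TASK

Free the lid of the leak-test pot: back off the wing nut of its swing bolt just until it clears the raised lip of the slotted lug, feeling for it rather than forcing the nut against the lip, and keep the nut fully on its thread, its top not past the bolt's end. Then swing the bolt out of the slot and let it drop down onto its stop, leaving the lid shut and everything else on the table where it is.

Things in the scene. Friction and masses are not known exactly. Their poses are not given: they have to be found in the camera images.
- pot: Steel leak-test pot, 151 mm in diameter, screwed to the table by a 200 x 170 x 8 mm base plate. Origin: centre of the plate's underside, z up. The swing bolt stands on its -x side (outward = the pot's -x), 104 mm from its axis; the lid's hinge is on its +x side. The lid's top is 130 to 136 mm above the table; its bar handle, along the pot's y over the pot's axis, reaches to 160 mm.
- lid (a joint): Angle of the lid (rad): 0 with the rubber gasket hard compressed, about 0.016 with the gasket relaxed and the lid still shut; grows as the lid opens. The gasket pushes the lid up, so the lug follows the nut up by as much as 3.1 mm (less if the nut starts slacker) before the nut comes off it.
- lug (a point): Point on the top face of the lid's slotted lug, on the upright bolt's axis. The lug is 38 mm wide and 12 mm thick, level with the lid's rim; its slot, 14 mm wide, is open outward. Axes as the pot's while the lid is shut.
- lip (a point): Top of the raised lip across the lug's outer end on both sides of the slot (point in the slot's middle): 3 mm high, 3.5 mm thick, inner face 12.5 mm outward of the bolt's axis. It holds the nut's boss in until the nut's underside is about 2 to 2.5 mm off the lug (found by feel: measured heights are too coarse). Pressing the nut hard against it burrs it; a light push of 5 N is harmless.
- swing (a joint): Angle of the swing bolt about its hinge pin (rad): 0 upright in the slot, growing outward, stop at 1.95 (hanging outward, a little below level). The pin is level, along the pot's y, 65 mm above the table. Once clear of the lug and tilted more than about 0.3 the bolt falls to its stop by itself; nearer upright it stays where it is left.
- bolt_end (a point): Centre of the free end of the 12 mm swing bolt, 85 mm from the hinge pin. z points along the bolt, away from the pin (up while it is in the slot). With the nut at its tightest the end stands 6 mm proud of the nut's top.
- nut: Steel wing nut on the bolt: z along the bolt, x along its two wings, origin at the centre of its underside. Boss 22 mm in diameter, 14 mm high. Counter-clockwise seen from above loosens it; a full turn raises it 8 mm. Its tightness is unknown: 1.4 to 4.2 rad of turning bring it clear of the lip. It takes up to 0.25 N m while the gasket presses, 0.1 N m once slack.
- wings (a point): Point on the nut's axis between its wings, 30 mm above its underside; x along the wings, z along the bolt. The wings are flat, 8 mm thick, each from 7 to 28 mm out from the axis its rounded end from 17 to 38 mm above the underside. Both can be gripped at once from above, across their flat faces, over the bolt's end that shows between them.
- nut_top (a point): Centre of the top face of the nut's boss, 14 mm above its underside; axes as the nut's.
- weight: Bystander: steel knob weight, 48 mm in diameter, 66 mm high, origin under its centre.
- parts_cylinder: Bystander: open aluminium small-parts gauge, 43 mm in diameter, 60 mm high, origin under its centre.
- pliers: Bystander: locking pliers lying along their x, about 205 mm long, 16 mm high, origin on the table near their middle.
- toy_car: Bystander: white toy car, 130 mm long along its x, 65 mm high, origin under its centre.
- thermometer: Bystander: black infrared thermometer lying on its side, about 150 x 140 x 46 mm, origin on the table.
- wood_block: Bystander: wooden block 100 x 45 x 38 mm, origin under its centre.
- tray: Bystander: open white plastic tray 150 x 110 x 42 mm, origin under its centre.

How it is judged:
By the outcome, as a careful person would: the job done as asked, in the order asked, and still so for the second after the job is handed in, with the robot touching nothing.
It also fails if it takes over 72 s, if anything falls off the work surface, if the arm or the gripper's body presses on something with over 40 N, if the wrist force passes 120 N, or if a joint passes its speed limit or range.

ROBOT

A 6-joint arm with a two-finger parallel gripper is mounted at the origin on the work surface. World frame = base frame: x ahead of the robot, y to its left, z up, the work surface at z = 0. Lengths are in m, angles in rad, forces in N, time in s.
With the tool pointing down it reaches from about 0.375 to 0.975 m from the base axis. Payload 3.8 kg.
Tool frame: the origin (TCP) lies at the very end of the fingers, on their centre line; the grasp point (between the pads) lies 19 mm behind it; z points along the fingers, x is the direction in which the jaws open and shut, and the axes are right-handed (so a half turn about z gives the same grasp; the last joint's range is limited). The gripper opens to 88 mm and grips with 3 to 60 N. Pads are 18 mm wide; open, the fingers measure 123 mm over their backs; the gripper's body (75 mm by 187 mm) begins 45 mm behind the grasp point.
Start: joints at [-1.361, 0.264, 1.604, -0, 1.274, -0.037], TCP at [0.165, -0.655, 0.239] pointing down, gripper open.
Joint ranges: [-2.63, 2.63], [-0.94, 2.18], [0.31, 2.57], [-1.31, 4.45], [0, 2.66], [-2.55, 2.55]. Speed limits (rad/s): [2.57, 2.57, 3.14, 3.14, 3.14, 3.14].

INTERFACE

Orientations are given as a rotation vector (axis times angle).
In Python, from bench import get_state, grab_frame, hand_in gives the robot as it stands.
- The arm moves only by the tool apply_moves, never from a script. Its argument "steps" is a list of rows, each a list of 3 entries, a list of its own where there are three numbers: the opening, from -1 (shut) to 1 (fully open), so that 0 is half open, then the shift along the tool's x, y, z in m, then the turn, a rotation vector about the tool's x, y, z in degrees. In form: [[grip, [dx, dy, dz], [ax, ay, az]], ...]. A call has 1 to 5 rows; each row shifts and turns the pose as measured when the row begins, along the tool's axes as they then stand; what a row does not reach is not made up. A row lasts 1/10 s, in which the tool goes at most 50 mm and 8.59 degrees, less where a joint would pass 70% of its speed; a pose out of reach is approached as far as the arm can. A call with a gripper value outside its range is refused whole. The fingers move at their own pace and stop on an object; the grip force is fixed at half the most. Time passes only in rows, so rows that do not move let the fingers close. It gives the time, the measured TCP pose, the force and the opening at its end, in the units of the state.
- get_state(): the state, without advancing time (a new reading comes with each control period).
- grab_frame(name): name is "scene" or "top"; returns a dict with "pixels" (400x640x3 uint8, red, green, blue), "K" (3x3 intrinsics, pixels), "pose" (4x4, takes a point from camera to world coordinates). Camera axes: x right, y down, z forward; pixel columns grow to the right and rows downward; lengths in m; the calibration is good to about 2 mm. A picture is of the moment at which its call begins. There is no depth.
- hand_in(): hands the job in, once; it reports no verdict.
The state is a dict: "time": time; "joint_pos": joint angles; "joint_velocities": joint speeds; "joint_torque": joint torques, N m; "position": TCP position; "tool_rot": TCP orientation; "ft_force": force on the tool from outside, world axes, zero at the start; "torque": the same for the moment, N m; "finger_gap": finger opening in m.
Only numpy, scipy, OpenCV 4.12 (cv2) and the standard library are available. Lean on these libraries where they do the work, as an engineer would, in place of code of your own. Each camera call takes 0.05 s, during which the arm holds its last target. There are 200 camera calls.

## Working session

There is one attempt and no reset: what is moved stays moved. The work goes in short steps, Python scripts to look and compute and a tool call to move; the robot and the scene stay as the last step left them, time stands still between calls to the robot, and variables do not carry over. Pictures are saved under pics/ and viewed, on a budget of 10 in all, crops included, one or two more only if the job needs it, and the job is handed in when it is done.

Besides the shell and the picture viewer there is one more tool, called after "Request:" in YAML: its name, and indented under it one key for each argument. apply_moves: Moves the arm, as the interface text tells. Its arguments: {"type":"object","properties":{"steps":{"type":"array","items":{"type":"array"}}},"required":["steps"]}

```bash
mkdir -p pics; python3 - <<'E'
from bench import *
import cv2,numpy as np
s=get_state();print({k:np.round(v,3).tolist() for k,v in s.items()})
for n in("scene","top"):
    f=grab_frame(n);cv2.imwrite(f"pics/{n}0.png",f["pixels"][:,:,::-1]);print(n,np.round(f["K"],1).tolist(),np.round(f["pose"],3).tolist())
E
```

```text
{'time': 0.0, 'joint_pos': [-1.361, 0.265, 1.605, -0.0, 1.274, -0.037], 'joint_velocities': [0.001, -0.001, 0.001, -0.001, 0.001, 0.002], 'joint_torque': [-0.0, -50.211, -35.687, 0.073, 0.029, -0.0], 'position': [0.165, -0.654, 0.237], 'tool_rot': [-2.477, 1.93, 0.003], 'ft_force': [0.775, 0.115, 0.698], 'torque': [-0.015, -0.013, -0.028], 'finger_gap': 0.088}
scene [[489.8, 0.0, 323.8], [0.0, 489.8, 203.5], [0.0, 0.0, 1.0]] [[0.152, 0.531, -0.833, 1.726], [0.988, -0.061, 0.142, -0.194], [0.025, -0.845, -0.534, 0.908], [0.0, 0.0, 0.0, 1.0]]
top [[497.8, 0.0, 320.7], [0.0, 497.8, 201.6], [0.0, 0.0, 1.0]] [[-0.013, -0.985, 0.174, 0.232], [-1.0, 0.01, -0.018, 0.023], [0.016, -0.174, -0.985, 1.733], [0.0, 0.0, 0.0, 1.0]]
```

View pics/top0.png

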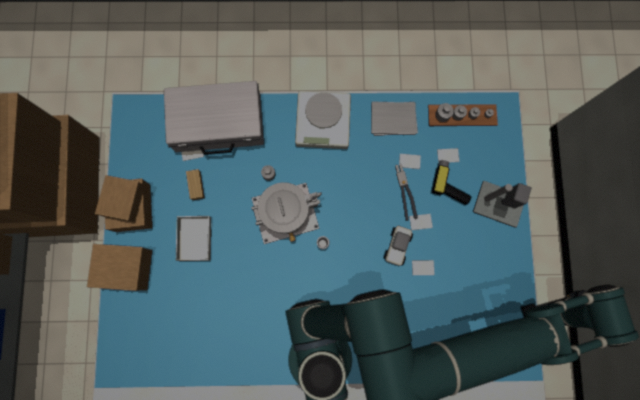

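View pics/scene0.png

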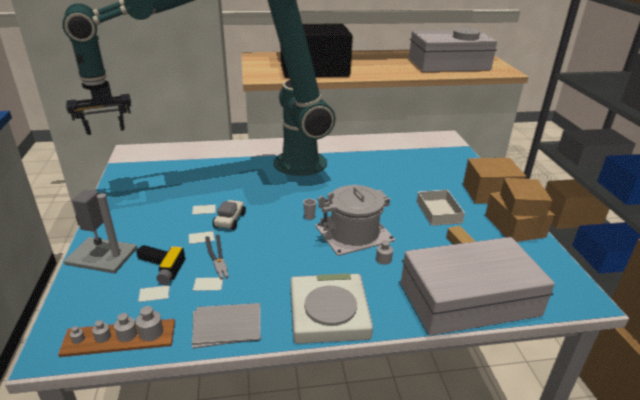

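The top view shows the pot at about (283,209), with fittings at (315,200) and (257,213). The scene view shows it at about (355,215). I'll make one enlarged crop of both.

```bash
python3 - <<'E'
import cv2,numpy as np
t=cv2.imread("pics/top0.png")[160:260,230:350];s=cv2.imread("pics/scene0.png")[170:260,300:410]
a=cv2.resize(t,(480,400),interpolation=cv2.INTER_CUBIC);a=cv2.resize(t,(660,550),interpolation=cv2.INTER_CUBIC)
cv2.imwrite("pics/c1.png",cv2.convertScaleAbs(a,alpha=1.4))
s=cv2.resize(s,(733,600),interpolation=cv2.INTER_CUBIC);cv2.imwrite("pics/c2.png",cv2.convertScaleAbs(s,alpha=1.4))
E
```

```text
(no output)
```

View pics/c1.png

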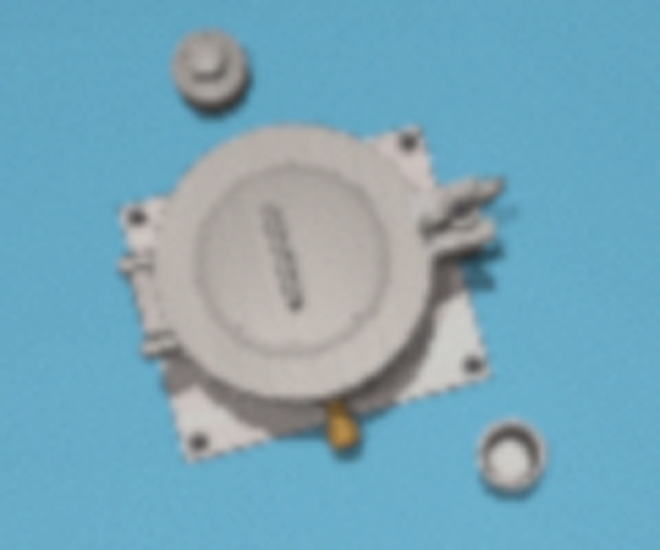

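View pics/c2.png

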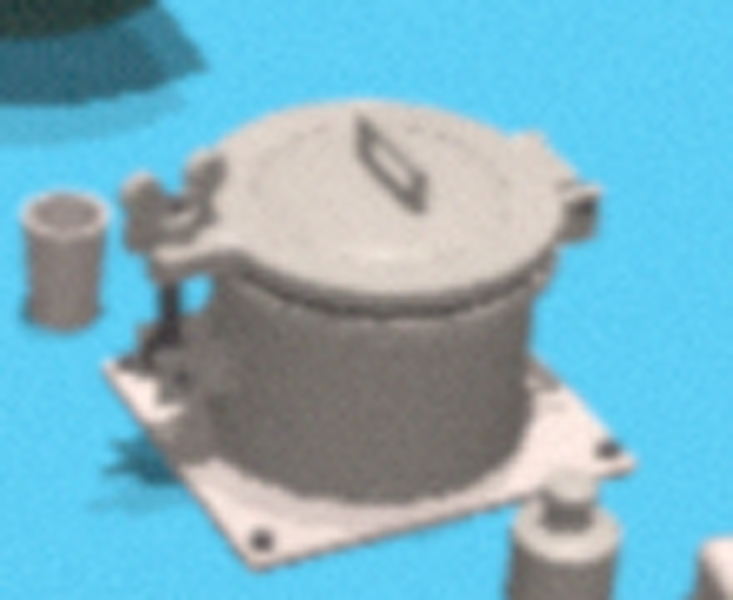

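The top crop shows the plate corners at (122,207), (418,128), (490,375) and (190,460). The wings run from about (432,225) to (500,185). In the scene crop, the wing tips are near (140,190) and (207,170), with the bolt upright between them.

```bash
cat > h.py <<'E'
import numpy as np
from bench import *
from scipy.spatial.transform import Rotation as R
C={"top":(np.array([[497.8,0,320.7],[0,497.8,201.6],[0,0,1]])),"scene":None}
def atz(f,uv,z):
    d=f["pose"][:3,:3]@np.linalg.inv(f["K"])@np.array([uv[0],uv[1],1.]);o=f["pose"][:3,3]
    return o+d*(z-o[2])/d[2]
def proj(f,p):
    q=f["pose"][:3,:3].T@(np.array(p)-f["pose"][:3,3]);q=f["K"]@q;return q[:2]/q[2]
E
python3 - <<'E'
from h import *
from scipy.optimize import least_squares
t=grab_frame("top");s=grab_frame("scene")
c=lambda p:(p[0]/5.5+230,p[1]/5.5+160); d=lambda p:(p[0]*110/733+300,p[1]*.15+170)
P=np.array([atz(t,c(p),.008) for p in[(122,207),(418,128),(490,375),(190,460)]]);print(P.round(3),P.mean(0).round(3))
# scene corners
S=np.array([atz(s,d(p),.008) for p in[(255,570),(632,462),(107,362)]]);print(S.round(3))
loc=np.array([[100,-85],[-100,-85],[-100,85],[100,85]])/1000
for sh in range(4):
    pts=np.roll(P,-sh,0)[:,:2]
for perm in (loc,loc[::-1]):
  for k in range(4):
    L=np.roll(perm,k,0);A=L;B=P[:,:2]-P[:,:2].mean(0)
    th=np.arctan2((A[:,0]*B[:,1]-A[:,1]*B[:,0]).sum(),(A*B).sum());Rm=np.array([[np.cos(th),-np.sin(th)],[np.sin(th),np.cos(th)]])
    e=np.sqrt(((A@Rm.T-B)**2).sum(1).mean())
    if e<.012:
        b=P[:,:2].mean(0)-.104*Rm[:,0];print("th",th,"err",e,"bolt",b,"px top",proj(t,[*b,.15]),"scene",proj(s,[*b,.15]))
for z in(.155,.165): print(z,[atz(t,c(p),z).round(3) for p in[(434,224),(498,186)]],[atz(s,d(p),z).round(3) for p in[(140,185),(210,165)]])
E
```

```text
[[ 0.553  0.232  0.008]
 [ 0.603  0.043  0.008]
 [ 0.443 -0.002  0.008]
 [ 0.391  0.188  0.008]] [0.498 0.115 0.008]
[[0.611 0.043 0.008]
 [0.553 0.232 0.008]
 [0.443 0.001 0.008]]
th 1.8358628648878381 err 0.0023517909120294067 bolt [0.52481302 0.0149884 ] px top [314.20426258 197.67789607] scene [325.47654901 199.89302939]
th -1.3057297887019552 err 0.0023517909120294197 bolt [0.47032254 0.21572402] px top [251.8041058  214.96887533] scene [387.05811404 186.72222303]
0.155 [array([0.514, 0.032, 0.155]), array([ 0.536, -0.006,  0.155])] [array([0.52 , 0.002, 0.155]), array([0.506, 0.036, 0.155])]
0.165 [array([0.512, 0.032, 0.165]), array([ 0.534, -0.005,  0.165])] [array([ 0.536, -0.   ,  0.165]), array([0.522, 0.033, 0.165])]
```

Estimates so far: bolt axis at about (0.525, 0.014), outward direction at −75°, wings along about 118°. I'll move above the nut and then turn so the jaw axis is at about 28°.

Request:
apply_moves:
  steps:
    - [1,[-0.035,-0.032,0],[0,0,0]]
    - [1,[-0.035,-0.032,0],[0,0,0]]
    - [1,[-0.035,-0.032,0],[0,0,0]]
    - [1,[-0.035,-0.032,0],[0,0,0]]
    - [1,[-0.035,-0.032,0],[0,0,0]]

```text
time: 0.7
position: [0.2772, -0.4435, 0.2348]
tool_rot: [-2.468, 1.942, 0.004]
ft_force: [0.5, -0.4, 1.1]
finger_gap: 0.0885
```

Request:
apply_moves:
  steps:
    - [1,[-0.035,-0.032,0],[0,0,0]]
    - [1,[-0.035,-0.032,0],[0,0,0]]
    - [1,[-0.035,-0.032,0],[0,0,0]]
    - [1,[-0.035,-0.032,0],[0,0,0]]
    - [1,[-0.035,-0.032,0],[0,0,0]]

```text
time: 1.2
position: [0.3939, -0.2265, 0.235]
tool_rot: [-2.465, 1.945, 0.001]
ft_force: [0.3, 0.0, -0.9]
finger_gap: 0.0881
```

Request:
apply_moves:
  steps:
    - [1,[-0.035,-0.032,0],[0,0,0]]
    - [1,[-0.035,-0.032,0],[0,0,0]]
    - [1,[-0.035,-0.032,0],[0,0,0]]
    - [1,[0,0,0],[0,0,-8.5]]
    - [1,[0,0,0],[0,0,-8.5]]

```text
time: 1.7
position: [0.4666, -0.0896, 0.2359]
tool_rot: [-2.732, 1.543, -0.003]
ft_force: [0.4, -0.3, -0.5]
finger_gap: 0.0879
```

Request:
apply_moves:
  steps:
    - [1,[0,0,0],[0,0,-8.5]]
    - [1,[0,0,0],[0,0,-8.5]]
    - [1,[0,0,0],[0,0,-8.5]]
    - [1,[0,0,0],[0,0,-8.5]]
    - [1,[0,0,0],[0,0,-8.5]]

```text
time: 2.2
position: [0.4663, -0.0872, 0.2351]
tool_rot: [-3.107, 0.441, -0.003]
ft_force: [-0.3, 0.4, 0.3]
finger_gap: 0.0881
```

Request:
apply_moves:
  steps:
    - [1,[0,0,0],[0,0,-8.5]]
    - [1,[0,0,0],[0,0,-8.5]]
    - [1,[0,0,0],[0,0,-8.5]]
    - [1,[0,0,0],[0,0,-8.5]]
    - [1,[0,0,0],[0,0,-8.5]]

```text
time: 2.7
position: [0.4653, -0.0869, 0.2343]
tool_rot: [-3.053, -0.728, -0.003]
ft_force: [0.1, -0.3, -0.1]
finger_gap: 0.0883
```

```bash
cat >> h.py <<'E'
def rep(target=None,yaw=None,tilt=None):
    s=get_state();M=R.from_rotvec(s["tool_rot"]).as_matrix();p=np.array(s["position"])
    print("t",round(s["time"],2),"p",p.round(4),"yaw",np.degrees(np.arctan2(M[1,0],M[0,0])).round(1),"z",M[:,2].round(3),"F",np.round(s["ft_force"],1),"T",np.round(s["torque"],3),"gap",round(float(s["finger_gap"]),4),"j6",np.round(s["joint_pos"][5],2))
    if target is not None: print("shift tool",(M.T@(np.array(target)-p)).round(4))
    return s,M,p
E
python3 - <<'E'
from h import *
rep([.525,.0145,.24])
E
```

```text
t 2.7 p [ 0.4653 -0.0869  0.2343] yaw 26.8 z [ 0.001  0.003 -1.   ] F [ 0.1 -0.3 -0.1] T [-0.063 -0.136  0.002] gap 0.0883 j6 -0.71
shift tool [ 0.099  -0.0636 -0.0052]
```

Request:
apply_moves:
  steps:
    - [1,[0.033,-0.021,0],[0,0,-1]]
    - [1,[0.033,-0.021,0],[0,0,0]]
    - [1,[0.033,-0.021,0],[0,0,0]]
    - [1,[0,0,0.02],[0,0,0]]
    - [1,[0,0,0.015],[0,0,0]]

```text
time: 3.2
position: [0.5276, 0.0178, 0.2014]
tool_rot: [-3.048, -0.758, -0.012]
ft_force: [-0.1, 0.1, 0.7]
finger_gap: 0.0882
```

```bash
python3 - <<'E'
from h import *
import cv2
rep([.525,.0145,.152])
s=grab_frame("scene");print(proj(s,[.525,.0145,.165]),proj(s,[.525,.0145,.15]))
i=s["pixels"][130:250,270:430,::-1]
cv2.imwrite("pics/c3.png",cv2.convertScaleAbs(cv2.resize(i,(800,600),interpolation=cv2.INTER_CUBIC),alpha=1.4))
E
```

```text
t 3.2 p [0.5276 0.0178 0.2014] yaw 27.9 z [ 0.007  0.003 -1.   ] F [-0.1  0.1  0.7] T [-0.013 -0.134  0.017] gap 0.0882 j6 -0.5
shift tool [-0.0043  0.0016  0.0494]
[325.45682279 195.56739132] [325.32186481 199.93647338]
```

View pics/c3.png

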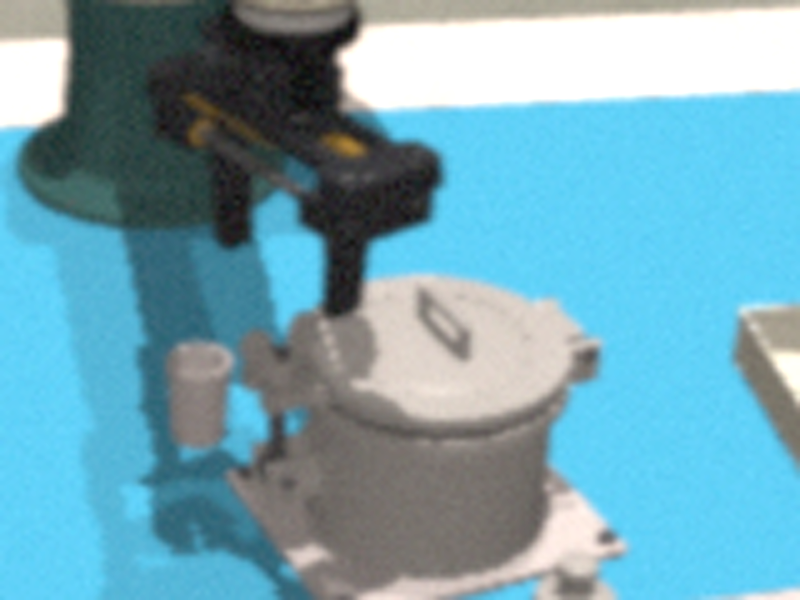

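The fingers straddle the wings, which are centred at crop (280,348). That agrees with the estimate within about 3 mm. Next I'll descend and close.

Request:
apply_moves:
  steps:
    - [0,[-0.004,0.0015,0.017],[0,0,0]]
    - [0,[0,0,0.017],[0,0,0]]
    - [0,[0,0,0.01],[0,0,0]]
    - [0,[0,0,0.003],[0,0,0]]
    - [0,[0,0,0],[0,0,0]]

```text
time: 3.75
position: [0.5234, 0.0146, 0.1509]
tool_rot: [-3.047, -0.757, -0.006]
ft_force: [-0.1, 0.8, 0.2]
finger_gap: 0.0503
```

```bash
python3 - <<'E'
from h import *
rep([.525,.0145,.152])
E
```

```text
t 3.75 p [0.5234 0.0146 0.1509] yaw 27.9 z [ 0.003  0.003 -1.   ] F [-0.1  0.8  0.2] T [-0.056 -0.108  0.011] gap 0.0503 j6 -0.51
shift tool [ 0.0014  0.0009 -0.0011]
```

Request:
apply_moves:
  steps:
    - [-0.5,[0.001,0,-0.002],[0,0,0]]
    - [-0.7,[0,0,0],[0,0,0]]
    - [-0.85,[0,0,0],[0,0,0]]

```text
time: 4.05
position: [0.5258, 0.0149, 0.1554]
tool_rot: [-3.048, -0.757, -0.012]
ft_force: [0.0, -0.3, -0.0]
finger_gap: 0.0265
```

Request:
apply_moves:
  steps:
    - [-1,[0,0,0],[0,0,0]]
    - [-1,[0,0,0],[0,0,0]]

```text
time: 4.25
position: [0.5261, 0.0147, 0.1565]
tool_rot: [-3.048, -0.757, -0.013]
ft_force: [-8.6, -4.8, 0.1]
finger_gap: 0.0105
```

Request:
apply_moves:
  steps:
    - [-1,[0,0,0],[0,0,0]]
    - [-1,[0,0,0],[0,0,0]]

```text
time: 4.45
position: [0.5246, 0.0139, 0.1564]
tool_rot: [3.049, 0.758, 0.007]
ft_force: [1.7, -0.1, -0.5]
finger_gap: 0.0068
```

```bash
python3 - <<'E'
from h import *
rep([.525,.0145,.1525])
E
```

```text
t 4.45 p [0.5246 0.0139 0.1564] yaw 27.9 z [ 0.005  0.001 -1.   ] F [ 1.7 -0.1 -0.5] T [ 0.015 -0.225  0.084] gap 0.0068 j6 -0.51
shift tool [ 0.0006 -0.0004  0.0039]
```

Request:
apply_moves:
  steps:
    - [-1,[0,0,-0.0001],[0,0,-5]]
    - [-1,[0,0,-0.0001],[0,0,-5]]
    - [-1,[0,0,-0.0001],[0,0,-5]]

```text
time: 4.75
position: [0.5242, 0.0135, 0.1565]
tool_rot: [2.918, 1.16, 0.006]
ft_force: [-0.0, -0.3, -0.4]
finger_gap: 0.0067
```

```bash
python3 - <<'E'
from h import *
rep([.525,.0145,.1565])
import cv2
s=grab_frame("scene");i=s["pixels"][150:230,280:386,::-1]
cv2.imwrite("pics/c4.png",cv2.convertScaleAbs(cv2.resize(i,(795,600),interpolation=cv2.INTER_CUBIC),alpha=1.5))
E
```

```text
t 4.75 p [0.5242 0.0135 0.1565] yaw 43.4 z [ 0.004  0.    -1.   ] F [-0.  -0.3 -0.4] T [-0.053 -0.105 -0.148] gap 0.0067 j6 -0.78
shift tool [ 0.0013 -0.0001  0.    ]
```

View pics/c4.png

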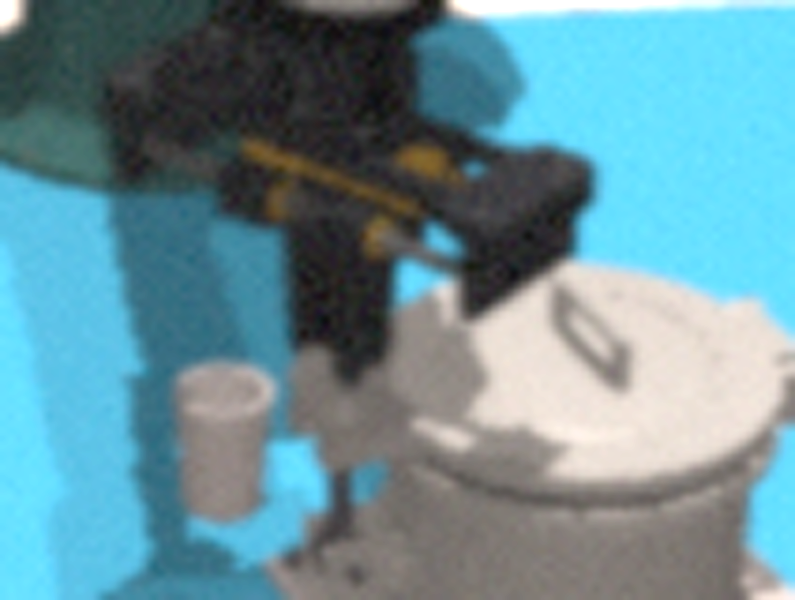

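The fingers hold the wings at crop (345,385), and the nut is turning with about 0.15 N·m of resistance. I'll keep backing off and log the torque.

Request:
apply_moves:
  steps:
    - [-1,[0,0,-0.0001],[0,0,-5]]
    - [-1,[0,0,-0.0001],[0,0,-5]]
    - [-1,[0,0,-0.0001],[0,0,-5]]

```text
time: 5.1
position: [0.525, 0.0139, 0.1568]
tool_rot: [2.737, 1.54, 0.009]
ft_force: [-0.9, -0.4, -0.1]
finger_gap: 0.0071
```

```bash
python3 -c "from h import *;rep()"
```

```text
t 5.1 p [0.525  0.0139 0.1568] yaw 58.7 z [ 0.006  0.002 -1.   ] F [-0.9 -0.4 -0.1] T [-0.057 -0.063 -0.166] gap 0.0071 j6 -1.05
```

Request:
apply_moves:
  steps:
    - [-1,[0,0,-0.0001],[0,0,-5]]
    - [-1,[0,0,-0.0001],[0,0,-5]]
    - [-1,[0,0,-0.0001],[0,0,-5]]

```text
time: 5.4
position: [0.5256, 0.0145, 0.157]
tool_rot: [2.508, 1.889, 0.012]
ft_force: [-0.4, -0.6, -0.4]
finger_gap: 0.0071
```

```bash
python3 -c "from h import *;rep()"
```

```text
t 5.4 p [0.5256 0.0145 0.157 ] yaw 74.0 z [ 0.007  0.003 -1.   ] F [-0.4 -0.6 -0.4] T [-0.027 -0.073 -0.188] gap 0.0071 j6 -1.31
```

Request:
apply_moves:
  steps:
    - [-1,[0,0,-0.0001],[0,0,-5]]
    - [-1,[0,0,-0.0001],[0,0,-5]]
    - [-1,[0,0,-0.0001],[0,0,-5]]

```text
time: 5.7
position: [0.5261, 0.0153, 0.1573]
tool_rot: [2.234, 2.205, 0.014]
ft_force: [0.1, 0.8, 1.4]
finger_gap: 0.0069
```

```bash
python3 -c "from h import *;rep()"
```

```text
t 5.7 p [0.5261 0.0153 0.1573] yaw 89.2 z [ 0.008  0.005 -1.   ] F [0.1 0.8 1.4] T [-0.016 -0.01  -0.093] gap 0.0069 j6 -1.58
```

Request:
apply_moves:
  steps:
    - [-1,[0,0,-0.0001],[0,0,-5]]
    - [-1,[0,0,-0.0001],[0,0,-5]]

```text
time: 5.9
position: [0.5262, 0.0158, 0.1575]
tool_rot: [2.03, 2.394, 0.016]
ft_force: [-0.6, -0.5, 0.4]
finger_gap: 0.0068
```

```bash
python3 -c "from h import *;rep()"
```

```text
t 5.9 p [0.5262 0.0158 0.1575] yaw 99.4 z [ 0.009  0.006 -1.   ] F [-0.6 -0.5  0.4] T [ 0.055  0.046 -0.158] gap 0.0068 j6 -1.76
```

Request:
apply_moves:
  steps:
    - [-1,[0,0,-0.0001],[0,0,-5]]
    - [-1,[0,0,-0.0001],[0,0,-5]]

```text
time: 6.1
position: [0.5263, 0.0164, 0.1577]
tool_rot: [1.809, 2.564, 0.017]
ft_force: [-1.5, 0.0, 1.0]
finger_gap: 0.0069
```

```bash
python3 -c "from h import *;rep()"
```

```text
t 6.1 p [0.5263 0.0164 0.1577] yaw 109.6 z [ 0.009  0.007 -1.   ] F [-1.5  0.   1. ] T [ 0.089  0.071 -0.168] gap 0.0069 j6 -1.94
```

Request:
apply_moves:
  steps:
    - [-1,[0,0,-0.0001],[0,0,-5]]
    - [-1,[0,0,-0.0001],[0,0,-5]]

```text
time: 6.3
position: [0.5263, 0.017, 0.1578]
tool_rot: [1.574, 2.715, 0.018]
ft_force: [-1.4, -0.7, 0.5]
finger_gap: 0.007
```

```bash
python3 -c "from h import *;rep([.525,.0145,.158])"
```

```text
t 6.3 p [0.5263 0.017  0.1578] yaw 119.8 z [ 0.009  0.008 -1.   ] F [-1.4 -0.7  0.5] T [ 0.068  0.079 -0.119] gap 0.007 j6 -2.12
shift tool [-0.0015 -0.0024 -0.0002]
```

The nut has turned about 92° (1.6 rad). Now a light outward feel in small steps.

Request:
apply_moves:
  steps:
    - [-1,[-0.001,-0.0003,0],[0,0,0]]

```text
time: 6.4
position: [0.5264, 0.0166, 0.1578]
tool_rot: [1.577, 2.714, 0.019]
ft_force: [-1.8, 2.6, 0.6]
finger_gap: 0.0071
```

Request:
apply_moves:
  steps:
    - [-1,[-0.001,-0.0003,0],[0,0,0]]

```text
time: 6.5
position: [0.5265, 0.0162, 0.1578]
tool_rot: [1.581, 2.713, 0.021]
ft_force: [-2.5, 2.2, 1.5]
finger_gap: 0.0071
```

Request:
apply_moves:
  steps:
    - [-1,[-0.001,-0.0003,0],[0,0,0]]

```text
time: 6.6
position: [0.5266, 0.0157, 0.1578]
tool_rot: [1.585, 2.712, 0.022]
ft_force: [-1.3, 2.6, 1.4]
finger_gap: 0.0069
```

```bash
python3 -c "from h import *;rep([.525,.0145,.158])"
```

```text
t 6.6 p [0.5266 0.0157 0.1578] yaw 119.4 z [ 0.008  0.012 -1.   ] F [-1.3  2.6  1.4] T [ 0.589  0.23  -0.104] gap 0.0069 j6 -2.12
shift tool [-0.0003 -0.002  -0.0002]
```

Request:
apply_moves:
  steps:
    - [-1,[-0.001,-0.0003,0],[-0.16,0.6,0]]

```text
time: 6.7
position: [0.5267, 0.0153, 0.1578]
tool_rot: [-1.582, -2.705, -0.036]
ft_force: [-1.8, 2.6, 1.0]
finger_gap: 0.007
```

Request:
apply_moves:
  steps:
    - [-1,[-0.001,-0.0003,0],[-0.16,0.6,0]]

```text
time: 6.8
position: [0.5269, 0.0145, 0.1578]
tool_rot: [-1.579, -2.697, -0.049]
ft_force: [-2.0, 2.8, 0.9]
finger_gap: 0.0071
```

Request:
apply_moves:
  steps:
    - [-1,[-0.001,-0.0003,0],[-0.16,0.6,0]]

```text
time: 6.9
position: [0.5272, 0.0136, 0.1578]
tool_rot: [-1.575, -2.689, -0.062]
ft_force: [-0.6, 3.8, 1.5]
finger_gap: 0.0069
```

```bash
python3 -c "from h import *;rep([.525,.0145,.158])"
```

```text
t 6.9 p [0.5272 0.0136 0.1578] yaw 119.3 z [-0.001  0.047 -0.999] F [-0.6  3.8  1.5] T [ 0.62   0.175 -0.087] gap 0.0069 j6 -2.16
shift tool [ 0.0018 -0.0015 -0.0002]
```

Request:
apply_moves:
  steps:
    - [-1,[-0.001,-0.0003,0],[-0.16,0.6,0]]

```text
time: 7.0
position: [0.5274, 0.0126, 0.1577]
tool_rot: [-1.571, -2.681, -0.076]
ft_force: [-1.9, 2.9, 1.8]
finger_gap: 0.0072
```

Request:
apply_moves:
  steps:
    - [-1,[-0.0008,-0.0002,0],[-0.12,0.5,0]]

```text
time: 7.1
position: [0.5277, 0.0117, 0.1577]
tool_rot: [-1.568, -2.674, -0.087]
ft_force: [-1.9, 3.4, 1.0]
finger_gap: 0.007
```

```bash
python3 -c "from h import *;rep([.525,.0145,.158])"
```

```text
t 7.1 p [0.5277 0.0117 0.1577] yaw 119.3 z [-0.007  0.069 -0.998] F [-1.9  3.4  1. ] T [ 0.703  0.176 -0.066] gap 0.007 j6 -2.19
shift tool [ 0.0037 -0.001  -0.0001]
```

Request:
apply_moves:
  steps:
    - [-1,[-0.001,-0.0003,0],[-0.16,0.6,0]]

```text
time: 7.2
position: [0.5279, 0.0109, 0.1576]
tool_rot: [-1.563, -2.666, -0.1]
ft_force: [-1.2, 5.6, 1.7]
finger_gap: 0.0069
```

Request:
apply_moves:
  steps:
    - [-1,[-0.001,-0.0003,0],[-0.16,0.6,0]]

```text
time: 7.3
position: [0.528, 0.0105, 0.1576]
tool_rot: [-1.559, -2.657, -0.115]
ft_force: [-3.0, 6.6, 1.4]
finger_gap: 0.0068
```

```bash
python3 -c "from h import *;rep([.525,.0145,.158])"
```

```text
t 7.3 p [0.528  0.0105 0.1576] yaw 119.3 z [-0.013  0.094 -0.996] F [-3.   6.6  1.4] T [ 1.071  0.142 -0.035] gap 0.0068 j6 -2.21
shift tool [ 0.005  -0.0006  0.    ]
```

Resistance rises at y ≈ 0.011 (about 6 N), so the boss is against the lip and not clear yet. I'll back off, straighten up, release and regrip half a turn back.

Request:
apply_moves:
  steps:
    - [-1,[0.0025,0.0005,0],[1.3,-5.2,0]]
    - [0,[0,0,0],[0,0,0]]
    - [0,[0,0,0],[0,0,0]]
    - [0,[0,0,-0.012],[0,0,0]]
    - [0,[0,0,-0.012],[0,0,0]]

```text
time: 7.8
position: [0.5275, 0.009, 0.1817]
tool_rot: [1.587, 2.701, 0.009]
ft_force: [0.1, -0.7, -0.0]
finger_gap: 0.0367
```

Request:
apply_moves:
  steps:
    - [0,[0,0,0],[0,0,8.5]]
    - [0,[0,0,0],[0,0,8.5]]
    - [0,[0,0,0],[0,0,8.5]]
    - [0,[0,0,0],[0,0,8.5]]
    - [0,[0,0,0],[0,0,8.5]]

```text
time: 8.3
position: [0.5327, 0.0058, 0.1913]
tool_rot: [2.467, 1.923, 0.028]
ft_force: [-0.2, -0.5, -0.1]
finger_gap: 0.0444
```

Request:
apply_moves:
  steps:
    - [0,[0,0,0],[0,0,8.5]]
    - [0,[0,0,0],[0,0,8.5]]
    - [0,[0,0,0],[0,0,8.5]]
    - [0,[0,0,0],[0,0,8.5]]
    - [0,[0,0,0],[0,0,8.5]]

```text
time: 8.8
position: [0.5366, 0.0026, 0.199]
tool_rot: [3.005, 0.888, 0.046]
ft_force: [-0.3, -0.3, 0.1]
finger_gap: 0.0441
```

Request:
apply_moves:
  steps:
    - [0,[0,0,0],[0,0,8.5]]
    - [0,[0,0,0],[0,0,8.5]]
    - [0,[0,0,0],[0,0,8.5]]
    - [0,[0,0,0],[0,0,8.5]]
    - [0,[0,0,0],[0,0,8.5]]

```text
time: 9.3
position: [0.5402, -0.0006, 0.2067]
tool_rot: [-3.124, 0.275, -0.06]
ft_force: [-0.7, 0.3, 0.6]
finger_gap: 0.044
```

Request:
apply_moves:
  steps:
    - [0,[0,0,0],[0,0,8.5]]
    - [0,[0,0,0],[0,0,8.5]]
    - [0,[0,0,0],[0,0,8.5]]
    - [0,[0,0,0],[0,0,8.5]]
    - [0,[0,0,0],[0,0,8.5]]

```text
time: 9.8
position: [0.5437, -0.0038, 0.2145]
tool_rot: [-2.791, 1.392, -0.065]
ft_force: [0.1, -0.4, -0.4]
finger_gap: 0.0442
```

```bash
python3 -c "from h import *;rep([.527,.0135,.158])"
```

```text
t 9.8 p [ 0.5437 -0.0038  0.2145] yaw -53.1 z [ 0.047  0.001 -0.999] F [ 0.1 -0.4 -0.4] T [-0.024  0.019 -0.096] gap 0.0442 j6 0.87
shift tool [-0.0254  0.005   0.0556]
```

```bash
cat >> h.py <<'E'
def go(target,yaw,lean=0.):
    "lean: rad outward about the pin"
    s,M,p=rep(); y=np.radians(yaw)
    G=R.from_rotvec(lean*np.array([.965,.26,0])).as_matrix()@np.column_stack([[np.cos(y),np.sin(y),0],[np.sin(y),-np.cos(y),0],[0,0,-1]])
    print("shift",(M.T@(np.array(target)-p)).round(4),"turn",np.degrees(R.from_matrix(M.T@G).as_rotvec()).round(2))
E
python3 -c "from h import *;go([.527,.0135,.20],-60.5)"
```

```text
t 9.8 p [ 0.5437 -0.0038  0.2145] yaw -53.1 z [ 0.047  0.001 -0.999] F [ 0.1 -0.4 -0.4] T [-0.024  0.019 -0.096] gap 0.0442 j6 0.87
shift [-0.0243  0.0034  0.0137] turn [-2.29 -1.42  7.47]
```

Request:
apply_moves:
  steps:
    - [0,[-0.0243,0.0034,0.0137],[-2.29,-1.42,7.47]]
    - [0,[0,0,0],[0,0,0]]

```text
time: 10.0
position: [0.5285, 0.0123, 0.2031]
tool_rot: [-2.706, 1.593, -0.005]
ft_force: [0.2, -0.7, -0.7]
finger_gap: 0.0443
```

```bash
python3 -c "from h import *;go([.527,.0135,.157],-60.5)"
```

```text
t 10.0 p [0.5285 0.0123 0.2031] yaw -61.0 z [ 0.003 -0.    -1.   ] F [ 0.2 -0.7 -0.7] T [-0.021  0.019  0.003] gap 0.0443 j6 1.04
shift [-0.0019  0.0008  0.0461] turn [-0.16 -0.1  -0.48]
```

Request:
apply_moves:
  steps:
    - [0,[-0.0015,0.0008,0.016],[-0.16,0,0]]
    - [0,[0,0,0.016],[0,0,0]]
    - [-0.4,[0,0,0.011],[0,0,0]]
    - [-0.7,[0,0,0.002],[0,0,0]]
    - [-0.85,[0,0,0],[0,0,0]]

```text
time: 10.5
position: [0.5306, 0.0105, 0.1585]
tool_rot: [-2.714, 1.578, -0.015]
ft_force: [0.0, 0.1, 1.0]
finger_gap: 0.022
```

Request:
apply_moves:
  steps:
    - [-1,[0,0,0],[0,0,0]]
    - [-1,[0,0,0],[0,0,0]]
    - [-1,[0,0,0],[0,0,0]]

```text
time: 10.8
position: [0.5298, 0.0118, 0.1586]
tool_rot: [-2.713, 1.577, -0.009]
ft_force: [0.2, 0.1, -1.7]
finger_gap: 0.0072
```

```bash
python3 -c "from h import *;go([.527,.0135,.157],-60.5)"
```

```text
t 10.8 p [0.5298 0.0118 0.1586] yaw -60.4 z [ 0.007  0.    -1.   ] F [ 0.2  0.1 -1.7] T [ 0.114  0.01  -0.024] gap 0.0072 j6 1.03
shift [-0.0029  0.0015  0.0016] turn [-0.36 -0.18  0.15]
```

Request:
apply_moves:
  steps:
    - [-1,[0,0,0],[-0.3,-0.2,-5]]
    - [-1,[0,0,-0.0001],[0,0,-5]]
    - [-1,[0,0,-0.0001],[0,0,-5]]
    - [-1,[0,0,-0.0001],[0,0,-5]]

```text
time: 11.2
position: [0.5294, 0.0129, 0.1591]
tool_rot: [-2.953, 1.065, 0.001]
ft_force: [-1.4, 2.0, -2.0]
finger_gap: 0.0072
```

```bash
sed -i 's/    if target is not None: print/    print("out",round(float(.26*p[0]-.965*p[1])*1000,2),"mm; outward in tool",(M.T@[.26,-.965,0]).round(2),"tilt axis",(M.T@[.965,.26,0]).round(2),"lean",round(float(M[1,2]*.965-M[0,2]*.26),3),"Fout",round(float(np.dot([.26,-.965,0],s["ft_force"])),1))\n&/' h.py; python3 -c "from h import *;rep()"
```

```text
t 11.2 p [0.5294 0.0129 0.1591] yaw -39.7 z [ 0.     0.003 -1.   ] F [-1.4  2.  -2. ] T [ 0.396  0.14  -0.149] gap 0.0072 j6 0.67
out 125.22 mm; outward in tool [ 0.82  0.58 -0.  ] tilt axis [ 0.58 -0.82  0.  ] lean 0.002 Fout -2.3
```

Request:
apply_moves:
  steps:
    - [-1,[0.0008,0.0006,0],[0,0,0]]

```text
time: 11.3
position: [0.5293, 0.0126, 0.1592]
tool_rot: [-2.952, 1.064, 0.003]
ft_force: [-1.8, 4.4, -0.4]
finger_gap: 0.0071
```

Request:
apply_moves:
  steps:
    - [-1,[0.0008,0.0006,0],[0,0,0]]

```text
time: 11.4
position: [0.5294, 0.0125, 0.1592]
tool_rot: [-2.949, 1.067, 0.004]
ft_force: [-1.5, 5.4, -0.8]
finger_gap: 0.0067
```

```bash
python3 -c "from h import *;rep()"
```

```text
t 11.4 p [0.5294 0.0125 0.1592] yaw -39.8 z [-0.001  0.006 -1.   ] F [-1.5  5.4 -0.8] T [ 0.874  0.155 -0.119] gap 0.0067 j6 0.66
out 125.59 mm; outward in tool [ 0.82  0.58 -0.01] tilt axis [ 0.58 -0.82  0.  ] lean 0.006 Fout -5.6
```

Request:
apply_moves:
  steps:
    - [-1,[-0.0004,-0.0003,0],[0,0,-5]]
    - [-1,[0,0,-0.0001],[0,0,-5]]
    - [-1,[0,0,-0.0001],[0,0,-5]]
    - [-1,[0,0,-0.0001],[0,0,-5]]

```text
time: 11.8
position: [0.5285, 0.0134, 0.1596]
tool_rot: [-3.09, 0.532, 0.005]
ft_force: [-2.0, 2.9, -0.1]
finger_gap: 0.0076
```

Request:
apply_moves:
  steps:
    - [-1,[0.0004,0.0006,0],[0.4,-0.3,0]]

```text
time: 11.9
position: [0.5284, 0.0132, 0.1597]
tool_rot: [-3.081, 0.532, 0.012]
ft_force: [-1.2, 5.1, -0.8]
finger_gap: 0.0073
```

Request:
apply_moves:
  steps:
    - [-1,[0.0004,0.0006,0],[0.4,-0.3,0]]

```text
time: 12.0
position: [0.5284, 0.0131, 0.1597]
tool_rot: [-3.071, 0.535, 0.02]
ft_force: [-2.2, 6.2, -0.9]
finger_gap: 0.0068
```

```bash
python3 -c "from h import *;rep()"
```

```text
t 12.0 p [0.5284 0.0131 0.1597] yaw -19.8 z [-0.008  0.026 -1.   ] F [-2.2  6.2 -0.9] T [ 0.824  0.158 -0.088] gap 0.0068 j6 0.29
out 124.72 mm; outward in tool [ 0.57  0.82 -0.03] tilt axis [ 0.82 -0.57 -0.  ] lean 0.027 Fout -6.5
```

Request:
apply_moves:
  steps:
    - [-1,[-0.0004,-0.0006,0],[-0.4,0.3,-5]]
    - [-1,[0,0,-0.0001],[0,0,-5]]
    - [-1,[0,0,-0.0001],[0,0,-5]]
    - [-1,[0,0,-0.0001],[0,0,-5]]

```text
time: 12.4
position: [0.5273, 0.0137, 0.1601]
tool_rot: [-3.121, -0.003, 0.013]
ft_force: [-2.1, 3.9, 0.2]
finger_gap: 0.0069
```

```bash
python3 -c "from h import *;rep()"
```

```text
t 12.4 p [0.5273 0.0137 0.1601] yaw 0.1 z [-0.008  0.021 -1.   ] F [-2.1  3.9  0.2] T [ 0.632  0.305 -0.213] gap 0.0069 j6 -0.05
out 123.89 mm; outward in tool [ 0.26  0.97 -0.02] tilt axis [ 0.97 -0.26 -0.  ] lean 0.022 Fout -4.3
```

Request:
apply_moves:
  steps:
    - [-1,[0.0002,0.0006,0],[0.5,0,0]]

```text
time: 12.5
position: [0.5271, 0.0136, 0.1601]
tool_rot: [-3.111, -0.0, 0.015]
ft_force: [-3.4, 5.2, -0.4]
finger_gap: 0.0071
```

Request:
apply_moves:
  steps:
    - [-1,[0.0002,0.0005,0],[0.3,0,0]]

```text
time: 12.6
position: [0.527, 0.0135, 0.1601]
tool_rot: [-3.104, 0.005, 0.016]
ft_force: [-2.2, 4.4, -0.5]
finger_gap: 0.0073
```

```bash
python3 -c "from h import *;rep()"
```

```text
t 12.6 p [0.527  0.0135 0.1601] yaw -0.2 z [-0.01   0.038 -0.999] F [-2.2  4.4 -0.5] T [ 0.815  0.15  -0.113] gap 0.0073 j6 -0.06
out 123.96 mm; outward in tool [ 0.26  0.96 -0.04] tilt axis [ 0.96 -0.26  0.  ] lean 0.039 Fout -4.8
```

Request:
apply_moves:
  steps:
    - [-1,[-0.0004,-0.0015,0],[-1,0,0]]
    - [-1,[0,0,-0.0001],[-0.5,0,-5]]
    - [-1,[0,0,-0.0001],[0,0,-5]]

```text
time: 12.9
position: [0.5264, 0.0142, 0.1604]
tool_rot: [-3.12, -0.261, 0.015]
ft_force: [-2.6, 2.9, 0.3]
finger_gap: 0.0073
```

```bash
python3 -c "from h import *;rep()"
```

```text
t 12.9 p [0.5264 0.0142 0.1604] yaw 9.6 z [-0.011  0.01  -1.   ] F [-2.6  2.9  0.3] T [ 0.533  0.325 -0.238] gap 0.0073 j6 -0.2
out 123.15 mm; outward in tool [ 0.1   0.99 -0.01] tilt axis [ 0.99 -0.1  -0.01] lean 0.012 Fout -3.4
```

Request:
apply_moves:
  steps:
    - [-1,[0,0,-0.0001],[0,0,-5]]
    - [-1,[0,0,-0.0001],[0,0,-5]]

```text
time: 13.1
position: [0.5255, 0.0143, 0.1606]
tool_rot: [-3.085, -0.536, 0.017]
ft_force: [-3.5, 2.8, 0.0]
finger_gap: 0.0071
```

```bash
python3 -c "from h import *;rep()"
```

```text
t 13.1 p [0.5255 0.0143 0.1606] yaw 19.7 z [-0.013  0.009 -1.   ] F [-3.5  2.8  0. ] T [ 0.561  0.327 -0.197] gap 0.0071 j6 -0.37
out 122.8 mm; outward in tool [-0.08  1.   -0.01] tilt axis [ 1.    0.08 -0.01] lean 0.012 Fout -3.7
```

Request:
apply_moves:
  steps:
    - [-1,[0,0.0007,0],[0.5,0,0]]

```text
time: 13.2
position: [0.5253, 0.014, 0.1606]
tool_rot: [-3.076, -0.533, 0.021]
ft_force: [-3.3, 3.7, -0.2]
finger_gap: 0.0074
```

Request:
apply_moves:
  steps:
    - [-1,[0,0.0007,0],[0.5,0,0]]

```text
time: 13.3
position: [0.5253, 0.0138, 0.1606]
tool_rot: [-3.068, -0.526, 0.024]
ft_force: [-3.4, 5.0, -0.0]
finger_gap: 0.007
```

```bash
python3 -c "from h import *;rep()"
```

```text
t 13.3 p [0.5253 0.0138 0.1606] yaw 19.5 z [-0.02   0.026 -0.999] F [-3.4  5.  -0. ] T [ 0.83   0.24  -0.137] gap 0.007 j6 -0.39
out 123.28 mm; outward in tool [-0.08  1.   -0.03] tilt axis [ 1.    0.08 -0.01] lean 0.031 Fout -5.7
```

Request:
apply_moves:
  steps:
    - [-1,[0.0017,-0.0012,0],[-0.8,-1,0]]
    - [-1,[0.001,0,-0.0001],[-0.5,0,-5]]
    - [-1,[0,0,-0.0001],[0,0,-5]]

```text
time: 13.6
position: [0.525, 0.0144, 0.1608]
tool_rot: [-3.035, -0.79, 0.058]
ft_force: [-5.5, 1.8, 2.5]
finger_gap: 0.0072
```

```bash
python3 -c "from h import *;rep()"
```

```text
t 13.6 p [0.525  0.0144 0.1608] yaw 29.2 z [-0.037 -0.005 -0.999] F [-5.5  1.8  2.5] T [ 0.568  0.511 -0.172] gap 0.0072 j6 -0.52
out 122.56 mm; outward in tool [-0.24  0.97 -0.01] tilt axis [ 0.97  0.24 -0.04] lean 0.005 Fout -3.2
```

Request:
apply_moves:
  steps:
    - [-1,[0,0,-0.0001],[0,0,-5]]
    - [-1,[0,0,-0.0001],[0,0,-5]]

```text
time: 13.8
position: [0.5242, 0.0142, 0.1611]
tool_rot: [-2.952, -1.052, 0.062]
ft_force: [-4.2, 1.5, 1.3]
finger_gap: 0.0072
```

```bash
python3 -c "from h import *;rep()"
```

```text
t 13.8 p [0.5242 0.0142 0.1611] yaw 39.3 z [-0.04  -0.006 -0.999] F [-4.2  1.5  1.3] T [ 0.534  0.389 -0.224] gap 0.0072 j6 -0.7
out 122.6 mm; outward in tool [-0.41  0.91 -0.  ] tilt axis [ 0.91  0.41 -0.04] lean 0.004 Fout -2.6
```

Request:
apply_moves:
  steps:
    - [-1,[-0.0002,0.0007,0],[0.5,0,0]]

```text
time: 13.9
position: [0.5241, 0.0138, 0.1611]
tool_rot: [-2.944, -1.046, 0.069]
ft_force: [-4.7, 3.0, 0.3]
finger_gap: 0.0073
```

Request:
apply_moves:
  steps:
    - [-1,[-0.0002,0.0007,0],[0.5,0,0]]

```text
time: 14.0
position: [0.5241, 0.0135, 0.161]
tool_rot: [-2.938, -1.037, 0.075]
ft_force: [-4.2, 4.7, 2.1]
finger_gap: 0.0072
```

```bash
python3 -c "from h import *;rep()"
```

```text
t 14.0 p [0.5241 0.0135 0.161 ] yaw 38.9 z [-0.054  0.008 -0.999] F [-4.2  4.7  2.1] T [ 0.843  0.402 -0.203] gap 0.0072 j6 -0.71
out 123.2 mm; outward in tool [-0.4   0.91 -0.02] tilt axis [ 0.91  0.4  -0.05] lean 0.022 Fout -5.6
```

The side force shows the grip is off-centre along the wings. I'll release briefly, recentre upright on the computed axis (0.5265, 0.0115) and close again.

Request:
apply_moves:
  steps:
    - [-0.5,[0,-0.0005,0],[0,0,0]]
    - [-0.5,[0,0,0],[0,0,0]]

```text
time: 14.2
position: [0.5258, 0.0125, 0.1616]
tool_rot: [-2.945, -1.03, 0.072]
ft_force: [-0.4, -0.4, -0.3]
finger_gap: 0.021
```

```bash
python3 -c "from h import *;go([.5265,.0115,.159],39)"
```

```text
t 14.2 p [0.5258 0.0125 0.1616] yaw 38.6 z [-0.05   0.005 -0.999] F [-0.4 -0.4 -0.3] T [ 0.019 -0.136 -0.002] gap 0.021 j6 -0.7
out 124.64 mm; outward in tool [-0.4   0.92 -0.02] tilt axis [ 0.92  0.4  -0.05] lean 0.018 Fout 0.3
shift [-0.      0.0013  0.0025] turn [-2.03  2.07 -0.46]
```

Request:
apply_moves:
  steps:
    - [-0.5,[0,0.0013,0.0025],[-2,2,-0.4]]
    - [-0.8,[0,0,0],[0,0,0]]
    - [-1,[0,0,0],[0,0,0]]
    - [-1,[0,0,0],[0,0,0]]
    - [-1,[0,0,0],[0,0,0]]

```text
time: 14.7
position: [0.5259, 0.0081, 0.1598]
tool_rot: [2.96, 1.037, -0.012]
ft_force: [-1.1, -0.6, -1.7]
finger_gap: 0.0069
```

```bash
python3 -c "from h import *;rep()"
```

```text
t 14.7 p [0.5259 0.0081 0.1598] yaw 38.6 z [-0.005 -0.007 -1.   ] F [-1.1 -0.6 -1.7] T [ 0.057  0.005 -0.036] gap 0.0069 j6 -0.7
out 128.88 mm; outward in tool [-0.4   0.92  0.01] tilt axis [ 0.92  0.4  -0.01] lean -0.006 Fout 0.3
```

Request:
apply_moves:
  steps:
    - [-1,[0,0,-0.0001],[0,0,-5]]
    - [-1,[0,0,-0.0001],[0,0,-5]]

```text
time: 14.9
position: [0.5261, 0.0079, 0.16]
tool_rot: [2.857, 1.296, -0.014]
ft_force: [-2.5, -0.3, -0.1]
finger_gap: 0.0066
```

```bash
python3 -c "from h import *;rep()"
```

```text
t 14.9 p [0.5261 0.0079 0.16  ] yaw 48.8 z [-0.006 -0.008 -1.   ] F [-2.5 -0.3 -0.1] T [ 0.01   0.039 -0.061] gap 0.0066 j6 -0.88
out 129.14 mm; outward in tool [-0.55  0.83  0.01] tilt axis [ 0.83  0.55 -0.01] lean -0.006 Fout -0.3
```

Request:
apply_moves:
  steps:
    - [-1,[-0.0004,0.0007,0],[0.4,0.2,0]]

```text
time: 15.0
position: [0.5263, 0.0075, 0.1599]
tool_rot: [-2.857, -1.296, 0.014]
ft_force: [-2.0, 1.7, 0.3]
finger_gap: 0.0068
```

Request:
apply_moves:
  steps:
    - [-1,[-0.0004,0.0007,0],[0.4,0.2,0]]

```text
time: 15.1
position: [0.5265, 0.007, 0.1599]
tool_rot: [-2.85, -1.289, 0.015]
ft_force: [-3.2, 1.9, 0.5]
finger_gap: 0.0071
```

```bash
python3 -c "from h import *;rep()"
```

```text
t 15.1 p [0.5265 0.007  0.1599] yaw 48.7 z [-0.014  0.009 -1.   ] F [-3.2  1.9  0.5] T [ 0.308  0.314 -0.027] gap 0.0071 j6 -0.89
out 130.09 mm; outward in tool [-0.55  0.83 -0.01] tilt axis [ 0.83  0.55 -0.01] lean 0.012 Fout -2.7
```

Request:
apply_moves:
  steps:
    - [-1,[-0.0004,0.0007,0],[0.4,0.2,0]]

```text
time: 15.2
position: [0.5266, 0.0066, 0.1598]
tool_rot: [-2.842, -1.283, 0.015]
ft_force: [-3.0, 2.3, 0.7]
finger_gap: 0.0066
```

Request:
apply_moves:
  steps:
    - [-1,[-0.0004,0.0007,0],[0.4,0.2,0]]

```text
time: 15.3
position: [0.5267, 0.0062, 0.1598]
tool_rot: [-2.834, -1.277, 0.015]
ft_force: [-3.2, 2.2, 1.5]
finger_gap: 0.0069
```

Request:
apply_moves:
  steps:
    - [-1,[-0.0004,0.0007,0],[0.4,0.2,0]]

```text
time: 15.4
position: [0.5268, 0.0057, 0.1598]
tool_rot: [-2.826, -1.272, 0.014]
ft_force: [-3.6, 2.8, 1.4]
finger_gap: 0.0068
```

```bash
python3 -c "from h import *;rep()"
```

```text
t 15.4 p [0.5268 0.0057 0.1598] yaw 48.4 z [-0.026  0.035 -0.999] F [-3.6  2.8  1.4] T [ 0.522  0.317 -0.09 ] gap 0.0068 j6 -0.92
out 131.49 mm; outward in tool [-0.55  0.83 -0.04] tilt axis [ 0.83  0.55 -0.02] lean 0.04 Fout -3.6
```

Request:
apply_moves:
  steps:
    - [-1,[-0.0005,0.0008,0],[0.5,0.3,0]]

```text
time: 15.5
position: [0.527, 0.0053, 0.1599]
tool_rot: [-2.816, -1.266, 0.012]
ft_force: [-4.0, 4.6, 1.5]
finger_gap: 0.0071
```

Request:
apply_moves:
  steps:
    - [-1,[-0.0005,0.0008,0],[0.5,0.3,0]]

```text
time: 15.6
position: [0.5272, 0.0044, 0.1599]
tool_rot: [-2.806, -1.261, 0.01]
ft_force: [-3.3, -1.0, 0.6]
finger_gap: 0.0068
```

Request:
apply_moves:
  steps:
    - [-1,[-0.0005,0.0008,0],[0.5,0.3,0]]

```text
time: 15.7
position: [0.5276, 0.0026, 0.1597]
tool_rot: [-2.798, -1.257, 0.009]
ft_force: [-2.1, -1.3, -0.1]
finger_gap: 0.0069
```

```bash
python3 -c "from h import *;rep()"
```

```text
t 15.7 p [0.5276 0.0026 0.1597] yaw 48.3 z [-0.036  0.065 -0.997] F [-2.1 -1.3 -0.1] T [-0.265  0.157 -0.027] gap 0.0069 j6 -0.96
out 134.68 mm; outward in tool [-0.55  0.83 -0.07] tilt axis [ 0.84  0.55 -0.02] lean 0.073 Fout 0.7
```

The force peaked at about 5 N, then dropped to zero and the nut moved freely, so the boss has passed the lip (total turn ≈ 3.5 rad). Next I'll swing the bolt outward along its arc.

Request:
apply_moves:
  steps:
    - [-1,[-0.0031,0.0047,0.0002],[2.9,1.9,0]]
    - [-1,[-0.0031,0.0047,0.0002],[2.9,1.9,0]]

```text
time: 15.9
position: [0.5298, -0.0057, 0.1583]
tool_rot: [-2.681, -1.207, -0.021]
ft_force: [-3.3, 4.8, -1.8]
finger_gap: 0.0066
```

```bash
python3 -c "from h import *;rep()"
```

```text
t 15.9 p [ 0.5298 -0.0057  0.1583] yaw 48.0 z [-0.069  0.188 -0.98 ] F [-3.3  4.8 -1.8] T [0.598 0.266 0.061] gap 0.0066 j6 -1.1
out 143.22 mm; outward in tool [-0.54  0.82 -0.2 ] tilt axis [ 0.84  0.55 -0.02] lean 0.199 Fout -5.4
```

Request:
apply_moves:
  steps:
    - [-1,[-0.0031,0.0047,0.0002],[2.9,1.9,0]]
    - [-1,[-0.0031,0.0047,0.0002],[2.9,1.9,0]]

```text
time: 16.1
position: [0.5325, -0.0155, 0.1552]
tool_rot: [-2.566, -1.154, -0.05]
ft_force: [-1.9, 1.4, -4.7]
finger_gap: 0.0067
```

```bash
python3 -c "from h import *;rep()"
```

```text
t 16.1 p [ 0.5325 -0.0155  0.1552] yaw 47.1 z [-0.1    0.308 -0.946] F [-1.9  1.4 -4.7] T [-0.066  0.096  0.032] gap 0.0067 j6 -1.22
out 153.44 mm; outward in tool [-0.52  0.79 -0.32] tilt axis [ 0.84  0.55 -0.02] lean 0.323 Fout -1.9
```

Request:
apply_moves:
  steps:
    - [-1,[-0.0035,0.0052,0.0002],[2.7,1.8,0]]
    - [-1,[-0.0035,0.0052,0.0002],[2.7,1.8,0]]
    - [-1,[-0.0035,0.0052,0.0002],[2.7,1.8,0]]

```text
time: 16.4
position: [0.5376, -0.0345, 0.1449]
tool_rot: [-2.41, -1.08, -0.089]
ft_force: [-1.1, 4.4, -6.4]
finger_gap: 0.0069
```

```bash
python3 -c "from h import *;rep()"
```

```text
t 16.4 p [ 0.5376 -0.0345  0.1449] yaw 45.0 z [-0.138  0.462 -0.876] F [-1.1  4.4 -6.4] T [ 0.014 -0.22  -0.063] gap 0.0069 j6 -1.36
out 173.08 mm; outward in tool [-0.48  0.73 -0.48] tilt axis [ 0.84  0.54 -0.01] lean 0.482 Fout -4.5
```

Request:
apply_moves:
  steps:
    - [1,[0,0,0],[0,0,0]]
    - [1,[0,0,0],[0,0,0]]
    - [1,[0,0,0],[0,0,0]]
    - [1,[0,0,0],[0,0,0]]
    - [1,[0,0,0],[0,0,0]]

```text
time: 16.9
position: [0.54, -0.0379, 0.1444]
tool_rot: [-2.419, -1.08, -0.092]
ft_force: [0.4, -1.4, -0.3]
finger_gap: 0.0444
```

Request:
apply_moves:
  steps:
    - [1,[0,0,-0.015],[0,0,0]]
    - [1,[0,0,-0.03],[0,0,0]]
    - [1,[0,0,-0.04],[0,0,0]]
    - [1,[0,0,-0.04],[0,0,0]]

```text
time: 17.3
position: [0.5535, -0.0927, 0.2564]
tool_rot: [-2.412, -1.082, -0.082]
ft_force: [0.6, -0.5, 1.0]
finger_gap: 0.0767
```

```bash
python3 - <<'E'
from h import *
import cv2
s,M,p=rep()
a=grab_frame("scene");b=grab_frame("top")
k=cv2.resize(a["pixels"][150:250,270:403],(798,600),interpolation=cv2.INTER_CUBIC)
cv2.imwrite("pics/c5.png",cv2.convertScaleAbs(k[:,:,::-1],alpha=1.5))
cv2.imwrite("pics/top5.png",b["pixels"][:,:,::-1])
E
```

```text
t 17.3 p [ 0.5535 -0.0927  0.2564] yaw 45.1 z [-0.142  0.458 -0.877] F [ 0.6 -0.5  1. ] T [-0.188 -0.179 -0.024] gap 0.0767 j6 -1.34
out 233.38 mm; outward in tool [-0.48  0.73 -0.48] tilt axis [ 0.84  0.54 -0.02] lean 0.479 Fout 0.6
```

View pics/c5.png

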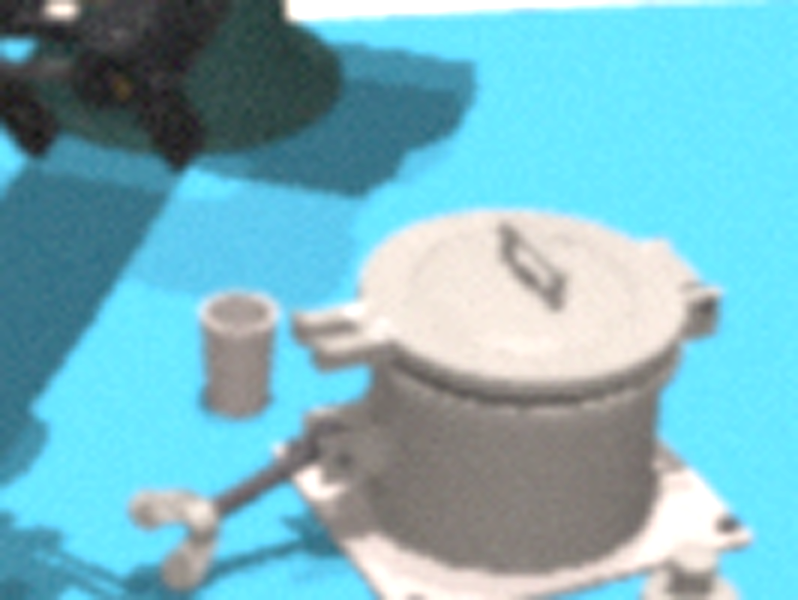

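The bolt hangs outward with the nut at crop (185,515), the lid is shut and the gripper is well clear. I'll settle and make a numeric check before handing in.

Request:
apply_moves:
  steps:
    - [1,[0,0,-0.02],[0,0,0]]
    - [1,[0,0,0],[0,0,0]]
    - [1,[0,0,0],[0,0,0]]
    - [1,[0,0,0],[0,0,0]]
    - [1,[0,0,0],[0,0,0]]

```text
time: 17.9
position: [0.5593, -0.1036, 0.28]
tool_rot: [-2.42, -1.088, -0.094]
ft_force: [0.3, 0.0, 0.2]
finger_gap: 0.088
```

```bash
python3 - <<'E'
from h import *
import cv2
rep()
a=grab_frame("scene")
for th in (1.7,1.95):
  for r in (.065,.085):
    q=np.array([.5265,.0125,.065])+r*np.sin(th)*np.array([.26,-.965,0])+r*np.cos(th)*np.array([0,0,1])
    print(th,r,((proj(a,q)-[270,150])*6).round())
k=cv2.resize(a["pixels"][150:250,270:403],(798,600),interpolation=cv2.INTER_CUBIC)
o=cv2.imread("pics/c5.png");n=cv2.convertScaleAbs(k[:,:,::-1],alpha=1.5)
print("diff bolt/lid region",np.abs(o[300:600,130:400].astype(int)-n[300:600,130:400]).mean(),"lid",np.abs(o[200:420,300:720].astype(int)-n[200:420,300:720]).mean())
E
```

```text
t 17.9 p [ 0.5593 -0.1036  0.28  ] yaw 45.2 z [-0.131  0.454 -0.882] F [0.3 0.  0.2] T [-0.213 -0.235 -0.006] gap 0.088 j6 -1.34
out 245.39 mm; outward in tool [-0.49  0.74 -0.47] tilt axis [ 0.84  0.55 -0.01] lean 0.472 Fout 0.1
1.7 0.065 [205. 486.]
1.7 0.085 [168. 499.]
1.95 0.065 [213. 510.]
1.95 0.085 [178. 530.]
diff bolt/lid region 3.104547325102881 lid 2.018181818181818
```

The predicted position for the bolt on its stop (1.95 rad) is (213,510) to (178,530), which matches the observed nut. The scene is static, so I'm handing in.

```bash
python3 -c "
from bench import *
print(hand_in())"
```

```text
the job is handed in; nothing more can be done
None
```

The lid is free. I backed the wing nut off about 3.5 rad in three grips, swung the bolt out to about 0.5 rad and let it go, and it dropped onto its stop. I handed in at about 18 s of the 72 s.

**Feeling for the lip:** I felt for clearance with light outward pushes. On the last one the resistance built to about 5–6 N, then fell to nothing, and the bolt ran free. The earlier pushes met the lip and were backed off each time. Several of them read 6–7 N (one about 7), above the harmless 5 N. Part of each reading came from bending the held bolt, so I can't say exactly how hard the lip was pressed.

**Last checks:**
- **Bolt:** in the last picture I viewed, the bolt hangs outward, and the nut is close to where a bolt on its stop (1.95 rad) should appear. A comparison taken 0.6 s later showed no movement there beyond image noise.
- **Lid:** it is shut and looked unchanged in the same comparison.
- **Robot:** the gripper is well clear, with wrist force near zero.
- **Other objects:** the parts gauge still stands, and the arm never went near the rest. I did not check them individually in a final picture.
- **Nut on its thread:** this was not measured directly. About 4.5 mm of rise against 6 mm available should leave at least about 1.5 mm if the nut started at its tightest. If it started slacker, the margin would be smaller.

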